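Clamp a stool-leg blank ready for drilling

ROBOT

A 7-joint arm with a two-finger parallel gripper is mounted at the origin on the work surface. World frame = base frame: x ahead of the robot, y to its left, z up, the work surface at z = 0. Lengths are in mm, angles in rad, forces in N, time in s.
With the tool pointing down it reaches from about 350 to 900 mm from the base axis. Payload 19.9 kg.
Tool frame: the origin (TCP) lies between the finger pads; the fingertips stand 25 mm ahead of it and the grasp point (between the pads) lies 6 mm ahead of it; z points along the fingers, y is the line along which they close (so a half turn about z gives the same grasp; the last joint's range is limited). The gripper opens to 94 mm and grips with 3 to 60 N. Pads are 16 mm wide; open, the fingers measure 119 mm over their backs; the gripper's body (75 mm by 177 mm) begins 78 mm behind the grasp point.
Start: joints at [-1.25, 0.417, -0.01, 1.614, 0.005, 1.111, -0.053], TCP at [221.212, 584.522, 230.425] pointing down, gripper open.
Joint ranges: [-2.81, 2.81], [-0.39, 2.02], [-1.27, 1.25], [0.06, 2.57], [-1.19, 4.33], [0.19, 2], [-2.82, 2.82]. Speed limits (rad/s): [1.89, 1.89, 2.39, 2.39, 3.01, 3.01, 3.01].

INTERFACE

Orientations are given as a unit quaternion [x, y, z, w].
In Python, from bench import * gives the robot as it stands.
- The arm moves only by the tool play_rows, never from a script. Its argument "moves" is one flat list of numbers, 7 for each row, row after row: the turn, a rotation vector about the world's x, y, z in units of 90 degrees (1.0 is 90 degrees), then the shift along the world's x, y, z in units of 0.25 m (1.0 is 0.25 m), then the opening, from 0 (shut) to 1 (fully open). In form: [ax, ay, az, dx, dy, dz, hand, ax, ay, az, dx, dy, dz, hand, ...]. A call has 1 to 12 rows; each row is the pose to reach, as a shift and turn from the pose commanded when the call began; what a row does not reach only later rows make up. A row lasts 1/12 s, in which the tool goes at most 41.7 mm and 7.16 degrees, less where a joint would pass 70% of its speed; a pose out of reach is approached as far as the arm can. A call with a number of a shift or a turn outside -1 to 1 is refused whole. A call with a gripper value outside its range is refused whole. The fingers move at their own pace and stop on an object; "grip_force" is the grip in N (left out, the last holds). Time passes only in rows, so rows that repeat a pose let the fingers close. It gives the time, the measured TCP pose, the force, the opening and the grip force at its end, in the units of the state.
- state(): the state, without advancing time (a new reading comes with each control period).
- read_camera(name): name is "side" or "top"; returns a dict with "img" (420x560x3 uint8, red, green, blue), "range_z" (420x560 float32, mm along the optical axis (not along the pixel's ray), 0 where there is no reading), "fovy" (degrees; the focal length in pixels is half the picture's height over the tangent of half this angle, whatever the lens; pixels are square), "cx", "cy" (the principal point, pixels), "k1" (the pictures are not rectified: a ray, as slopes to the right and down, at radius r is drawn at 1 + k1 r^2 times it, then the intrinsics apply), "pose" (4x4, takes a point from camera to world coordinates). Camera axes: x right, y up, looking along -z (the intrinsics and any distortion apply to the point x, -y, -z); pixel columns grow to the right and rows downward; lengths in mm; the calibration is good to about 2 mm. A picture is of the moment at which its call begins.
- close_job(): hands the job in; it is judged then, once.
The state is a dict: "time_s": time; "joints": joint angles; "joint_vel": joint speeds; "effort": joint torques, N m; "tcp_pos": TCP position; "orientation": TCP orientation; "force": force on the tool from outside, world axes, zero at the start; "wrist_torque": the same for the moment, N m; "grip_width": finger opening in mm; "gripper_force": force on a finger pad.
Only numpy, scipy, OpenCV 4.12 (cv2) and the standard library are available. Lean on these libraries where they do the work, as an engineer would, in place of code of your own. Each camera call takes 0.05 s, during which the arm holds its last target. There are 200 camera calls.

TASK

Put the stool-leg blank on the clamp's bed, green end first, lying centred between the two yellow lines with its green end right up against the stop. Then turn the crank clockwise until the foot meets the wood and snug it down by feel: firm enough that the blank cannot shift, but without crushing the soft pine. Let go of everything and leave the other things on the bench alone.

Things in the scene. Friction and masses are not known exactly. Their poses are not given: they have to be found in the camera images.
- clamp: Hold-down screw clamp bolted to the bench, blue frame. Origin: on the bench straight below the screw axis; x points from the open throat to the stop. Bed: dark steel plate 12 mm thick, 100 mm wide (y), x = -170 to +90 mm, two yellow lines along it at y = -27 and +27 mm. A post behind the stop, 150 mm high, carries an arm to a boss 42 mm across round the screw, 109 to 153 mm above the bench.
- stop (a point): Foot of the clamp's stop, a blue block 70 mm wide standing 33 mm above the bed: the middle of the lower edge of its face, 45 mm beyond the screw axis (clamp's x), level with the bed's top. The face looks to the clamp's -x.
- crank: Screw with crank and foot, turning as one about the upright screw axis. Origin: underside of the foot, on the axis, at first 82 to 89 mm above the bench; its x points from the axis to the red grip. Turned clockwise seen from above it sinks, grip and all, 12 mm a turn; it stays where left. Crank arm: top 114 mm above the origin, 16 mm wide, reaches 55 mm out; hub 28 mm across, to 116 mm.
- foot (a point): Middle of the flat underside of the orange rubber-faced foot (30 mm across). Turning free takes about 1 N at the grip, along its path. With the foot on wood the effort while turning climbs some 1.3 N per 10 N of clamping, to 10 N within a radian; at rest, friction hides much of it. Well snug: 8 to 12 N while turning. Under 6 N the blank is still loose; over 15 N crushes the pine.
- knob (a point): Middle of the crank's red upright grip, a cylinder 22 mm across and 52 mm tall that spins freely on its pin, 45 mm from the screw axis. The point is on the grip's own axis, 28 mm above its lower end, 24 mm below its top, 144 mm above the foot's underside.
- blank: Loose stool-leg blank of pale pine, 220 mm long (x), 48 mm wide (y), rough-cut, anything from 57 to 64 mm thick; 0.3 to 0.55 kg; its +x end is painted green. Origin: centre of its flat underside; z up. Starts flat on the bench to the left of the clamp (robot's view), green end away from the robot.
- blank_end (a point): Lower edge of the blank's green end, at mid width: 110 mm from the blank's origin along its x.
- log: Bystander: upright piece of bark-covered log, 68 mm across, 170 mm tall. Origin: centre of its foot.
- glue: Bystander: yellow glue bottle with red cap, 60 mm across, 170 mm tall. Origin: centre of its foot.
- mallet: Bystander: mallet with a rubber head, about 300 mm long, lying on the bench right of the clamp. Origin: under the middle of its length.
There are look-alikes about, which are no part of the job. Leave any pink look-alike of the blank alone.

How it is judged:
By the outcome, as a careful person would: the job done as asked, in the order asked, and still so for the second after the job is handed in, with the robot touching nothing.
It also fails if it takes over 72 s, if anything falls off the work surface, if the arm or the gripper's body presses on something with over 40 N, if the wrist force passes 120 N, or if a joint passes its speed limit or range.

## Working session

There is one attempt and no reset: what is moved stays moved. The work goes in short steps, Python scripts to look and compute and a tool call to move; the robot and the scene stay as the last step left them, time stands still between calls to the robot, and variables do not carry over. Pictures are saved under pics/ and viewed, at most 10 in all, crops included, and the job is handed in when it is done.

Besides the shell and the picture viewer there is one more tool, called as name(argument=value, ...) on one line, values as JSON. play_rows: Moves the arm, as the interface text tells. Its arguments: {"type":"object","properties":{"moves":{"type":"array"},"grip_force":{"type":"number"}},"required":["moves"]}

```bash
mkdir -p pics; ls
cat > h.py <<'E'
from bench import *
import numpy as np, cv2
def cam(n):
    c=read_camera(n); im=c["img"]; c["f"]=im.shape[0]/2/np.tan(np.radians(c["fovy"])/2); return c
def rays(c,uv):
    uv=np.atleast_2d(np.float64(uv))
    K=np.array([[c["f"],0,c["cx"]],[0,c["f"],c["cy"]],[0,0,1]])
    p=cv2.undistortPoints(uv.reshape(-1,1,2),K,np.array([c["k1"],0,0,0,0.]))[:,0]
    d=np.c_[p[:,0],-p[:,1],-np.ones(len(p))]
    return c["pose"][:3,3], d@c["pose"][:3,:3].T
def onz(c,uv,z):
    o,d=rays(c,uv); return o+d*((z-o[2])/d[:,2])[:,None]
def depth(c,uv):
    o,d=rays(c,uv); uv=np.atleast_2d(uv).astype(int); return o+d*c["range_z"][uv[:,1],uv[:,0]][:,None]
def cloud(c):
    h,w=c["img"].shape[:2]; u,v=np.meshgrid(np.arange(w),np.arange(h))
    o,d=rays(c,np.c_[u.ravel(),v.ravel()]); P=(o+d*c["range_z"].ravel()[:,None]).reshape(h,w,3); P[c["range_z"]==0]=np.nan; return P
E
python3 - <<'E'
from h import *
s=state();print({k:np.round(v,3) for k,v in s.items()})
for n in("side","top"):
    c=cam(n); cv2.imwrite(f"pics/{n}0.png",c["img"][:,:,::-1]); print(n,c["fovy"],c["cx"],c["cy"],c["k1"]);print(np.round(c["pose"],3))
    np.savez(f"{n}0.npz",**c)
E
```

```text
pics
{'time_s': np.float64(0.0), 'joints': array([-1.25 ,  0.418, -0.01 ,  1.614,  0.005,  1.111, -0.053]), 'joint_vel': array([-0.   , -0.   ,  0.001,  0.001,  0.001, -0.   , -0.001]), 'effort': array([-0.0000e+00, -8.5127e+01,  6.3900e-01, -4.2597e+01, -4.9000e-02,
        1.9000e-02,  0.0000e+00]), 'tcp_pos': array([221.109, 584.2  , 229.843]), 'orientation': array([ 0.18 ,  0.984, -0.001, -0.   ]), 'force': array([ 0.465, -0.218,  1.596]), 'wrist_torque': array([-0.023,  0.049,  0.028]), 'gripper_force': np.float64(0.0), 'grip_width': np.float64(94.116)}
side 49.2602337839552 277.1396078820667 205.10918014455518 0.03395446267821093
[[-9.920000e-01  6.300000e-02 -1.130000e-01  3.734000e+02]
 [-1.290000e-01 -5.690000e-01  8.120000e-01  1.263832e+03]
 [-1.400000e-02  8.200000e-01  5.730000e-01  1.001236e+03]
 [ 0.000000e+00  0.000000e+00  0.000000e+00  1.000000e+00]]
top 48.2229047409283 270.43219089147914 209.75320297954065 -0.03898580803487265
[[ 2.300000e-02  9.910000e-01 -1.330000e-01  3.535050e+02]
 [-1.000000e+00  2.600000e-02  1.800000e-02  6.737200e+01]
 [ 2.100000e-02  1.330000e-01  9.910000e-01  1.525146e+03]
 [ 0.000000e+00  0.000000e+00  0.000000e+00  1.000000e+00]]
```

View pics/side0.png

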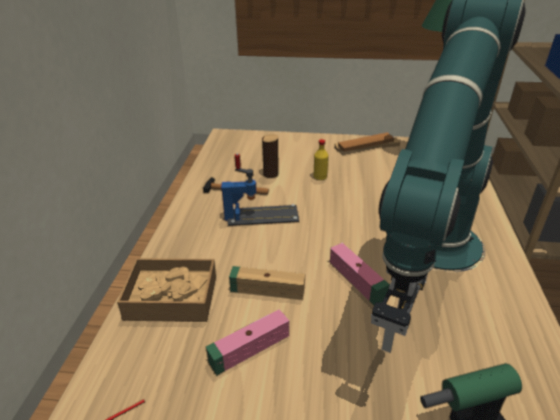

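View pics/top0.png

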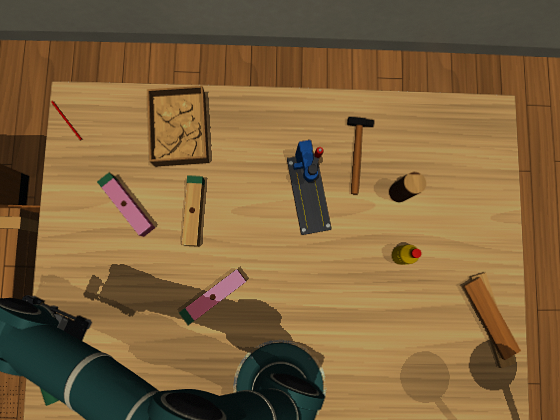

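The side view shows the pale blank at about (268,283), green end at (235,280), and the clamp at (250,205). The top view shows the blank at (194,210), the clamp bed at about (310,205) and the red grip at (319,152). The two pink look-alikes are at (127,205) and (214,296) in the top view.

```bash
cat > m.py <<'E'
from h import *
def rect(P):
    r=cv2.minAreaRect(P[:,:2].astype(np.float32)); b=cv2.boxPoints(r); return r,b
def near(P,x,y,R): return np.hypot(P[...,0]-x,P[...,1]-y)<R
E
python3 - <<'E'
from m import *
for n in("top","side"):
    c=dict(np.load(f"{n}0.npz")); P=cloud(c); hsv=cv2.cvtColor(c["img"],cv2.COLOR_RGB2HSV); H,S,V=[hsv[...,i].astype(int) for i in range(3)]
    b=depth(c,[[194,210] if n=="top" else [268,283]])[0]; 
    k=depth(c,[[310,205] if n=="top" else [265,215]])[0]
    print(n,"blank px",b.round(),"bed",k.round())
    bench=depth(c,[[250,250] if n=="top" else [300,320]])[0]; print("bench",bench.round(1))
    m=near(P,b[0],b[1],160)&(P[...,2]>40)&(P[...,2]<80)
    lab=cv2.connectedComponents(m.astype(np.uint8))[1]; l=lab[210,194] if n=="top" else lab[283,268]
    Q=P[lab==l]; print("blank rect",rect(Q)[0], "z pct",np.percentile(Q[:,2],[5,25,50,75,95]).round(1))
    g=(lab==l)&(H>60)&(H<95)&(S>80); print("green mean",P[g].mean(0).round(1),g.sum())
    # clamp
    m=near(P,k[0],k[1],220)&(P[...,2]>6)&(P[...,2]<18)&(V<90)&(S<120)
    lab,st=cv2.connectedComponentsWithStats(m.astype(np.uint8))[1:3]; l=1+np.argmax(st[1:,4]); print("bed rect",rect(P[lab==l])[0],np.median(P[lab==l][:,2]))
    y=near(P,k[0],k[1],220)&(H>20)&(H<35)&(S>120)&(P[...,2]<18)&(P[...,2]>6); print("yellow",y.sum())
    r=near(P,k[0],k[1],220)&((H<8)|(H>172))&(S>150)&(P[...,2]>180); print("red",r.sum(),P[r].mean(0).round(1),P[r].max(0).round(1),np.argwhere(r).mean(0))
    bl=near(P,k[0],k[1],220)&(H>100)&(H<125)&(S>120); print("blue",bl.sum(),P[bl].mean(0).round(1),P[bl].max(0))
E
for n in top side; do python3 -c "
import cv2
im=cv2.imread('pics/${n}0.png');c=im[120:250,270:400] if '$n'=='top' else im[140:240,190:320]
cv2.imwrite('pics/${n}crop.png',cv2.resize(c,None,fx=4,fy=4,interpolation=2))"; done
python3 -c "
import cv2,numpy as np
a=cv2.imread('pics/topcrop.png')[:400,:400];b=cv2.imread('pics/sidecrop.png')[:400,:400];cv2.imwrite('pics/crops.png',np.hstack([a,b]))"
```

```text
top blank px [543. 281.  65.] bed [576. -88.  13.]
bench [424.8 103.2   5.4]
blank rect ((544.2515869140625, 288.3780517578125), (49.99160385131836, 221.1424560546875), 88.05060577392578) z pct [55.8 61.  63.3 65.7 68.5]
green mean [640.7 283.9  63.9] 99
bed rect ((617.8508911132812, -82.72415161132812), (263.7537536621094, 100.09510040283203), 11.573863983154297) 12.509847462013113
yellow 110
red 56 [693.  -86.4 237.7] [705.3 -78.  256.6] [152.46428571 318.10714286]
blue 544 [699.6 -58.6 126.4] [754.67429286 -29.68059379 193.38914455]
side blank px [536. 314.  53.] bed [606. -77.   8.]
bench [435.5 391.7  -3.1]
blank rect ((543.0806274414062, 290.88336181640625), (57.495540618896484, 221.1397247314453), 88.7783432006836) z pct [43.  56.1 60.7 62.5 64.5]
green mean [642.5 294.4  60.7] 61
bed rect ((620.900634765625, -73.96589660644531), (261.9747619628906, 103.31439971923828), 10.579432487487793) 9.877383616359907
yellow 0
red 46 [695.8 -76.5 228.5] [703.3 -67.1 251.2] [161.2826087  237.17391304]
blue 652 [705.9 -46.6 105.6] [748.90750123 -25.30731548 156.98776807]
```

View pics/crops.png

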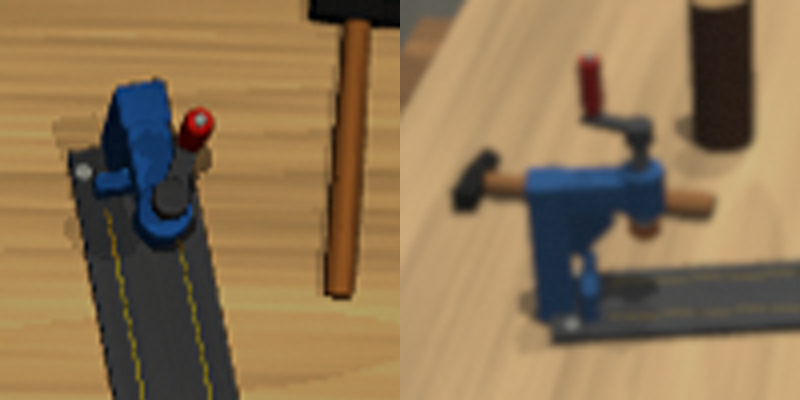

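The crops show the crank arm and red grip pointing forward-right of the screw axis. The stop is the small blue block beside the post. The yellow lines are clearly visible. Next I measure by casting rays onto known planes.

```bash
cat > m2.py <<'E'
from m import *
import sys
def fitl(p):
    vx,vy,x,y=cv2.fitLine(p[:,:2].astype(np.float32),cv2.DIST_HUBER,0,.01,.01).ravel()
    if vx<0: vx,vy=-vx,-vy
    return np.array([vx,vy]),np.array([x,y])
def run(n,c,bxy=(544,289)):
    P=cloud(c); hsv=cv2.cvtColor(c["img"],cv2.COLOR_RGB2HSV); H,S,V=[hsv[...,i].astype(int) for i in range(3)]
    h,w=H.shape; u,v=np.meshgrid(np.arange(w),np.arange(h)); uv=np.c_[u.ravel(),v.ravel()]
    Z=lambda z:onz(c,uv,z).reshape(h,w,3)
    q=Z(12.); d0=np.array([np.cos(.195),np.sin(.195)])
    rel=q[...,:2]-np.array([658,-74]); a=rel@d0; b=rel@np.array([-d0[1],d0[0]])
    dark=(V<95)&(S<110)
    # bed edges: along transverse scanlines, a in [-150,-40]
    for s in (-1,1):
        yel=(a>-160)&(a<-45)&(np.abs(b-s*27)<12)&(H>18)&(H<38)&(S>90)
        if yel.sum()>5:
            dd,p=fitl(q[yel]); print(n,"yellow",s,yel.sum(),"yaw",round(np.degrees(np.arctan2(dd[1],dd[0])),2),"pt@x=550",np.round(p+dd*(550-p[0])/dd[0],1))
    m=(np.abs(b)<65)&(a>-190)&(a<-60)&dark
    lab,st=cv2.connectedComponentsWithStats(m.astype(np.uint8))[1:3]; l=1+np.argmax(st[1:,4]); m=lab==l
    r,bx=rect(q[m]); print(n,"bed front part: near end a",np.percentile(a[m],[.5,2]).round(1),"b range",np.percentile(b[m],[1,99]).round(1))
    red=((H<8)|(H>172))&(S>140)&(V>60); red&=near(P,690,-82,70)&(P[...,2]>150)
    print(n,"red px u",u[red].min(),u[red].max(),"v",v[red].min(),v[red].max(),"rect",cv2.minAreaRect(np.c_[u[red],v[red]].astype(np.float32)))
    return
if __name__=="__main__":
    for n in("top","side"):
        c=dict(np.load(f"{n}0.npz")); run(n,c)
        P=cloud(c); p0=(194,210) if n=="top" else (268,283)
        m=near(P,544,289,170)&(P[...,2]>30)&(P[...,2]<80); lab=cv2.connectedComponents(m.astype(np.uint8))[1]; m=lab==lab[p0[1],p0[0]]
        cn=max(cv2.findContours(m.astype(np.uint8),0,1)[0],key=cv2.contourArea)
        hull=cv2.approxPolyDP(cv2.convexHull(cn),4,True)[:,0]; print(n,"hull px",hull.tolist())
        print(onz(c,hull,60).round(1).tolist())
        bm=near(P,544,289,250)&(P[...,2]<25)&(P[...,2]>-25)&~near(P,544,289,150)
        print("bench z bias",np.nanmedian(P[bm][:,2]), "std",np.std(P[bm][:,2]), "blanktop", np.median(P[cv2.erode(m.astype(np.uint8),np.ones((5,5)))>0][:,2]))
E
python3 m2.py
```

```text
top yellow -1 41 yaw 11.32 pt@x=550 [ 550.  -124.8]
top yellow 1 40 yaw 11.38 pt@x=550 [550.  -69.6]
top bed front part: near end a [-173.1 -171.6] b range [-50.   47.8]
top red px u 316 322 v 147 153 rect ((319.0, 150.0), (6.0, 6.0), 90.0)
top hull px [[202, 176], [198, 244], [185, 245], [187, 175]]
[[652.7, 261.0, 60.0], [436.9, 264.3, 60.0], [432.7, 304.5, 60.0], [654.7, 308.7, 60.0]]
bench z bias 0.43204133345943774 std 3.94926662672793 blanktop 63.8256417403004
side bed front part: near end a [-167.8 -165.5] b range [-38.1  61.8]
side red px u 235 239 v 155 168 rect ((237.0, 161.5), (13.0, 4.0), 90.0)
side hull px [[229, 276], [233, 266], [305, 274], [303, 292], [231, 285]]
[[653.4, 305.5, 60.0], [650.7, 261.9, 60.0], [432.2, 271.6, 60.0], [432.1, 344.8, 60.0], [639.8, 341.1, 60.0]]
bench z bias -0.9679338664908528 std 4.577119627224806 blanktop 60.495431081633456
```

play_rows(moves=[0, 0, 0.213, 0.8, -0.8, 0, 1, 0, 0, 0.213, 0.8, -0.8, 0, 1, 0, 0, 0.213, 0.8, -0.8, 0, 1, 0, 0, 0.213, 0.8, -0.8, 0, 1, 0, 0, 0.213, 0.8, -0.8, 0, 1, 0, 0, 0.213, 0.8, -0.8, 0, 1, 0, 0, 0.213, 0.8, -0.8, 0, 1, 0, 0, 0.213, 0.8, -0.8, 0, 1])

```text
time_s: 0.77
tcp_pos: [426.6, 378.3, 230.4]
orientation: [0.018, 1.0, -0.001, 0.001]
force: [1.3, -0.5, -0.3]
grip_width: 93.7
gripper_force: 0.0
```

play_rows(moves=[0, 0, 0, 0.307, -0.388, 0, 1, 0, 0, 0, 0.307, -0.388, 0, 1, 0, 0, 0, 0.307, -0.388, 0, 1, 0, 0, 0, 0.307, -0.388, -0.1, 1, 0, 0, 0, 0.307, -0.388, -0.25, 1, 0, 0, 0, 0.307, -0.388, -0.4, 1, 0, 0, 0, 0.307, -0.388, -0.4, 1, 0, 0, 0, 0.307, -0.388, -0.4, 1])

```text
time_s: 1.43
tcp_pos: [497.2, 287.1, 129.7]
orientation: [0.014, 1.0, -0.001, -0.001]
force: [-0.1, -0.1, 0.2]
grip_width: 94.1
gripper_force: 0.0
```

Run:
```python
from h import *
s=state();print(s["time_s"],s["tcp_pos"].round(1),s["orientation"].round(4),s["force"].round(2))
t=cam("top");a=cam("side")
np.savez("top1.npz",**t);np.savez("side1.npz",**a)
A=cv2.resize(t["img"][130:280,120:260],None,fx=3,fy=3);B=cv2.resize(a["img"][180:330,200:330],None,fx=3,fy=3)
cv2.imwrite("pics/g1.png",np.hstack([A,B])[:,:,::-1])
```

```text
1.4333 [497.2 287.1 129.7] [ 0.0136  0.9999 -0.001  -0.0014] [-0.11 -0.06  0.21]
```

View pics/g1.png

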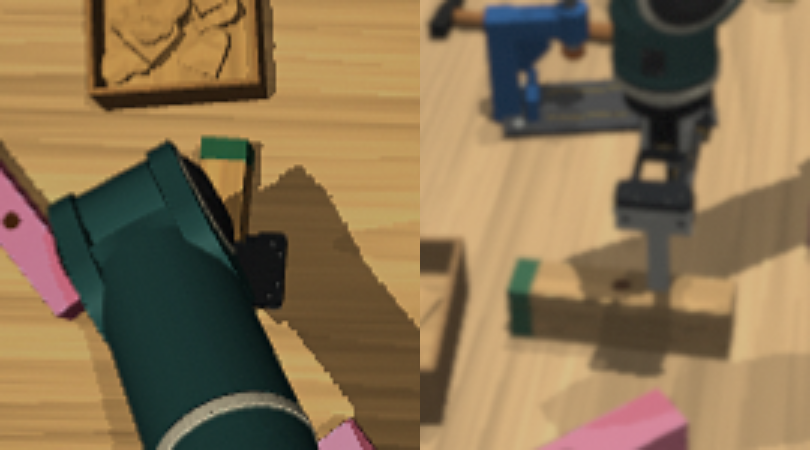

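The gripper stands over the blank just behind the knot, with its fingers across the width. I descend and grip.

play_rows(moves=[0, 0, 0, 0, 0, -0.15, 1, 0, 0, 0, 0, 0, -0.3, 1, 0, 0, 0, 0, 0, -0.356, 1, 0, 0, 0, 0, 0, -0.356, 1, 0, 0, 0, 0, 0, -0.356, 0.3, 0, 0, 0, 0, 0, -0.356, 0.3, 0, 0, 0, 0, 0, -0.356, 0.3, 0, 0, 0, 0, 0, -0.356, 0.3, 0, 0, 0, 0, 0, -0.356, 0.3, 0, 0, 0, 0, 0, -0.356, 0.3, 0, 0, 0, 0, 0, -0.356, 0.3, 0, 0, 0, 0, 0, -0.356, 0.3], grip_force=45)

```text
time_s: 2.53
tcp_pos: [498.1, 288.0, 41.8]
orientation: [0.013, 1.0, 0.0, 0.0]
force: [-0.2, 2.4, 5.3]
grip_width: 47.4
gripper_force: 45.0
```

play_rows(moves=[0, 0, 0, 0, 0, 0.1, 0.3, 0, 0, 0, 0, 0, 0.2, 0.3, 0, 0, 0, 0, 0, 0.3, 0.3, 0, 0, 0.02, -0.03, -0.1, 0.36, 0.3, 0, 0, 0.04, -0.06, -0.2, 0.4, 0.3, 0, 0, 0.06, -0.09, -0.3, 0.4, 0.3, 0, 0, 0.08, -0.12, -0.4, 0.4, 0.3, 0, 0, 0.1, -0.15, -0.52, 0.4, 0.3, 0, 0, 0.12, -0.18, -0.64, 0.4, 0.3, 0, 0, 0.143, -0.21, -0.76, 0.4, 0.3, 0, 0, 0.143, -0.24, -0.88, 0.4, 0.3, 0, 0, 0.143, -0.27, -1, 0.4, 0.3])

```text
time_s: 3.53
tcp_pos: [429.4, 36.0, 141.2]
orientation: [-0.099, 0.995, -0.0, -0.0]
force: [0.8, -0.3, -2.9]
grip_width: 47.9
gripper_force: 45.0
```

play_rows(moves=[0, 0, 0, -0.03, -0.12, 0, 0.3, 0, 0, 0, -0.06, -0.24, 0, 0.3, 0, 0, 0, -0.09, -0.36, 0, 0.3, 0, 0, 0, -0.12, -0.48, 0, 0.3, 0, 0, 0, -0.14, -0.58, 0, 0.3, 0, 0, 0, -0.158, -0.65, 0, 0.3, 0, 0, 0, -0.158, -0.67, 0, 0.3, 0, 0, 0, -0.158, -0.67, 0, 0.3, 0, 0, 0, -0.158, -0.67, -0.1, 0.3, 0, 0, 0, -0.158, -0.67, -0.2, 0.3, 0, 0, 0, -0.158, -0.67, -0.24, 0.3, 0, 0, 0, -0.158, -0.67, -0.24, 0.3])

```text
time_s: 4.53
tcp_pos: [389.8, -128.7, 79.4]
orientation: [-0.099, 0.995, 0.001, -0.002]
force: [-1.0, 0.5, -4.7]
grip_width: 47.7
gripper_force: 45.0
```

Run:
```python
from h import *
s=state();print(s["time_s"],s["tcp_pos"].round(1),s["orientation"].round(4),s["force"].round(2),s["grip_width"])
t=cam("top");a=cam("side")
np.savez("top2.npz",**t);np.savez("side2.npz",**a)
A=cv2.resize(t["img"][130:280,240:380],None,fx=3,fy=3);B=cv2.resize(a["img"][130:280,200:330],None,fx=3,fy=3)
cv2.imwrite("pics/g2.png",np.hstack([A,B])[:,:,::-1])
```

```text
4.5333 [ 389.8 -128.7   79.4] [-9.920e-02  9.951e-01  6.000e-04 -2.000e-03] [-0.96  0.51 -4.67] 47.71300573091731
```

View pics/g2.png

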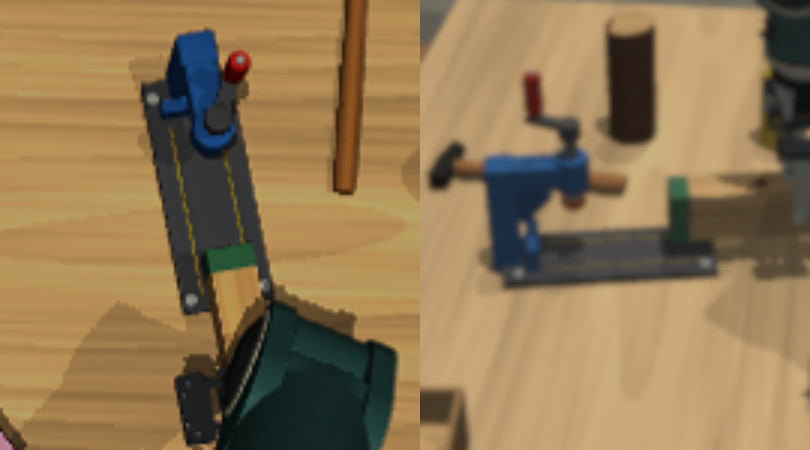

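The blank is held over the throat, with its green end at about crop (230,255) and aligned with the lines. It appears slightly right of centre, but it is raised. I measure that and the bystanders.

Run:
```python
from m import *
for n in("top","side"):
    c=dict(np.load(f"{n}2.npz")); c0=dict(np.load(f"{n}0.npz")); P=cloud(c0)
    hsv=cv2.cvtColor(c["img"],cv2.COLOR_RGB2HSV); H,S,V=[hsv[...,i].astype(int) for i in range(3)]
    for nm,p in (("glue",(-0,0)),):
        pass
    mm=(P[...,2]>90)&(P[...,0]>350)&(P[...,1]<-150)&(P[...,1]>-420)&(P[...,0]<750)
    k,lab,st,ce=cv2.connectedComponentsWithStats(mm.astype(np.uint8))
    for i in range(1,k):
        if st[i,4]>20: Q=P[lab==i]; print(n,"tall",Q.min(0).round(),Q.max(0).round())
    g=(H>60)&(H<95)&(S>80); Pc=cloud(c); g&=near(Pc,545,-100,60)
    k,lab,st,ce=cv2.connectedComponentsWithStats(g.astype(np.uint8)); i=1+np.argmax(st[1:,4]); yy,xx=np.nonzero(lab==i)
    print(n,"green",st[i],"hull",cv2.boxPoints(cv2.minAreaRect(np.c_[xx,yy].astype(np.float32))).round(1).tolist())
    z=38+(60 if n=="top" else 60)
    q=onz(c,np.c_[xx,yy],z); d=np.array([np.cos(.198),np.sin(.198)]); nn=np.array([-d[1],d[0]]); rel=q[:,:2]-np.array([656,-75.7])
    print("a",np.percentile(rel@d,[1,99]).round(1),"b",np.percentile(rel@nn,[1,50,99]).round(1))
    tz=Pc[lab==i][:,2]; print("z",np.percentile(tz,[10,50,90]).round(1))
s=state(); rel=s["tcp_pos"][:2]-np.array([656,-75.7]); print("tcp a,b",rel@d,rel@nn)
```

```text
top tall [ 595. -414.   91.] [ 661. -348.  184.]
top tall [ 392. -407.   90.] [ 450. -354.  178.]
top green [307 211  19  10 123] hull [[306.20001220703125, 213.5], [323.8999938964844, 210.5], [325.1000061035156, 217.5], [307.3999938964844, 220.39999389648438]]
a [-137.6 -116. ] b [-24.    2.5  30.1]
z [ 95.  100.5 104.7]
side tall [ 594. -416.   90.] [ 662. -336.  177.]
side tall [ 391. -390.   90.] [ 448. -347.  170.]
side green [284 190   4  10  37] hull [[284.0, 190.0], [287.0, 190.0], [287.0, 199.0], [284.0, 199.0]]
a [-132.3 -118.2] b [-15.   11.6  43.4]
z [ 91.1  99.2 101.2]
tcp a,b -270.3418786593207 -0.43955539193190557
```

play_rows(moves=[0, 0, 0, 0, 0, -0.05, 0.3, 0, 0, 0, 0, 0, -0.09, 0.3, 0, 0, 0, 0.08, 0.016, -0.09, 0.3, 0, 0, 0, 0.16, 0.032, -0.09, 0.3, 0, 0, 0, 0.235, 0.047, -0.09, 0.3, 0, 0, 0, 0.235, 0.047, -0.09, 0.3, 0, 0, 0, 0.235, 0.047, -0.09, 0.3])

```text
time_s: 5.22
tcp_pos: [450.9, -117.6, 59.8]
orientation: [-0.099, 0.995, -0.0, 0.001]
force: [-1.2, -0.1, -4.1]
grip_width: 47.7
gripper_force: 45.0
```

```bash
cat > rel.py <<'E'
from m import *
def rel(tag,ztop):
  for n in("top","side"):
    c=cam(n); np.savez(f"{n}{tag}.npz",**c)
    hsv=cv2.cvtColor(c["img"],cv2.COLOR_RGB2HSV); H,S,V=[hsv[...,i].astype(int) for i in range(3)]
    h,w=H.shape; u,v=np.meshgrid(np.arange(w),np.arange(h)); uv=np.c_[u.ravel(),v.ravel()]
    d=np.array([np.cos(.198),np.sin(.198)]); nn=np.array([-d[1],d[0]]); o=np.array([656,-75.7])
    def fr(z): q=onz(c,uv,z)[:,:2]-o; return (q@d).reshape(h,w),(q@nn).reshape(h,w)
    # transverse brightness profiles by a-bin: bed edge & blank edges by resampled strips (world grid -> image)
    def warp(z,A,B):
        a,b=np.meshgrid(A,B,indexing="ij"); X=np.c_[o+a.reshape(-1,1)*d+b.reshape(-1,1)*nn,np.full(a.size,z)]
        M=np.linalg.inv(c["pose"]); p=X@M[:3,:3].T+M[:3,3]; s=np.c_[p[:,0]/-p[:,2],-p[:,1]/-p[:,2]]; r2=(s**2).sum(1,keepdims=True)
        px=s*(1+c["k1"]*r2)*c["f"]+[c["cx"],c["cy"]]
        return cv2.remap(c["img"],px[:,0].reshape(a.shape).astype(np.float32),px[:,1].reshape(a.shape).astype(np.float32),1).astype(float)
    yield n,c,warp
def edge(prof,B,lo,hi,sign):
    g=np.gradient(cv2.GaussianBlur(prof.reshape(1,-1),(0,0),3).ravel(),B)*sign; m=(B>=lo)&(B<=hi); g=np.where(m,np.clip(g,0,None),0); i=np.argmax(g)
    k=slice(max(i-6,0),i+7); return (B[k]*g[k]).sum()/g[k].sum()
E
python3 - <<'E'
from rel import *
s=state();print(s["time_s"],s["tcp_pos"].round(1),s["force"].round(1),s["orientation"].round(4))
B=np.arange(-70,70,.5)
ims=[]
zt=s["tcp_pos"][2]-41.8+61
for n,c,warp in rel(3,0):
    W=warp(12.,np.arange(-180,60,.5),B); ims.append(cv2.resize(W,(280,480)).astype(np.uint8))
    W2=warp(zt,np.arange(-180,60,.5),B); ims.append(cv2.resize(W2,(280,480)).astype(np.uint8))
out=np.hstack(ims)[::-1]; out=cv2.resize(out,(800,480)); 
cv2.imwrite("pics/w3.png",out[:,:,::-1])
E
```

```text
5.2167 [ 450.9 -117.6   59.8] [-1.2 -0.1 -4.1] [-9.930e-02  9.951e-01 -2.000e-04  8.000e-04]
```

View pics/w3.png

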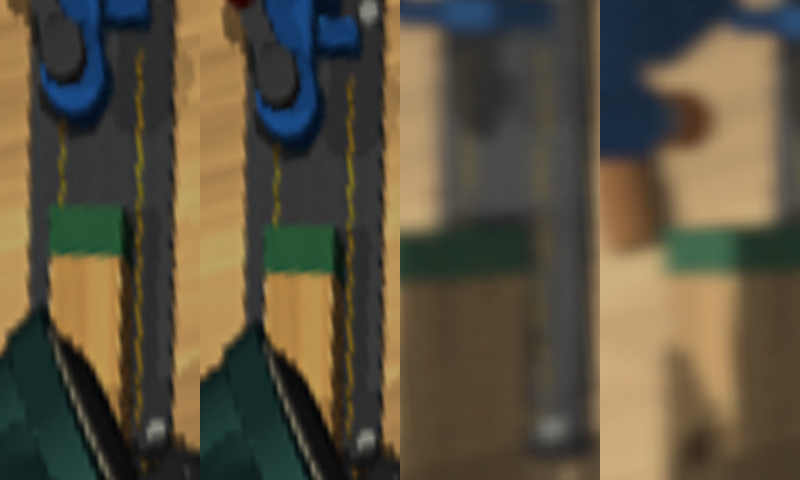

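Rectified view: in the top camera the lines sit at panel px 62/139 (z=12) and the blank at 65/135 (z=top), so the blank is centred within about 1 mm. I measure the edges numerically.

```bash
cat > num.py <<'E'
from rel import *
def meas(zt,tag,Ab=np.arange(-75,-55,2.),Al=np.arange(-50,-20,2.)):
    B=np.arange(-70,70,.5); res=[]
    for n,c,warp in rel(tag,0):
        if n=="side": continue
        for a0 in Al:
            W=warp(12.,[a0],B)[0]; y=W[:,0]+W[:,1]-2*W[:,2]; y-=np.median(y[np.abs(B)<40])
            r=[]
            for s_ in(-27,27):
                m=np.abs(B-s_)<7; w=np.clip(y[m],5,None)-5; r.append((w*B[m]).sum()/w.sum() if w.sum()>5 else np.nan)
            res.append(r)
        res=np.array(res); print("lines b:",np.nanmedian(res,0).round(2), "slope mm/m", [np.round(1000*np.polyfit(Al[~np.isnan(res[:,i])],res[~np.isnan(res[:,i]),i],1)[0],1) for i in (0,1)])
        E=[]
        for a0 in Ab:
            W=warp(zt,[a0],B)[0]; g=W[:,1]-0.0*W[:,0]; E.append([edge(g,B,-35,-12,1),edge(g,B,12,35,-1)])
        E=np.array(E); print("blank edges b",np.median(E,0).round(2)," centre",np.median(E.mean(1)).round(2),"slope",[np.round(1000*np.polyfit(Ab,E[:,i],1)[0],1) for i in(0,1)])
        A=np.arange(-100,60,.5); W=warp(zt,A,np.arange(-15,16,3.)); g=(W[...,1]-W[...,0]).mean(1); print("green front a",edge(g,A,-80,50,-1).round(1))
E
python3 - <<'E'
from num import *
s=state(); meas(s["tcp_pos"][2]-41.8+61,4,Ab=np.arange(-110,-55,3.))
E
```

```text
lines b: [-26.99  27.21] slope mm/m [np.float64(1.3), np.float64(7.1)]
blank edges b [-25.83  22.56]  centre -1.55 slope [np.float64(-32.4), np.float64(6.0)]
green front a -54.5
```

play_rows(moves=[0, 0, 0, 0, 0.003, -0.012, 0.3, 0, 0, 0, 0.06, 0.015, -0.012, 0.3, 0, 0, 0, 0.12, 0.027, -0.012, 0.3, 0, 0, 0, 0.18, 0.039, -0.012, 0.3, 0, 0, 0, 0.24, 0.051, -0.012, 0.3, 0, 0, 0, 0.3, 0.063, -0.012, 0.3, 0, 0, 0, 0.352, 0.074, -0.012, 0.3, 0, 0, 0, 0.352, 0.074, -0.012, 0.3, 0, 0, 0, 0.352, 0.074, -0.012, 0.3])

```text
time_s: 6.17
tcp_pos: [537.5, -99.6, 55.6]
orientation: [-0.099, 0.995, -0.0, -0.0]
force: [-0.7, -0.2, -4.4]
grip_width: 47.8
gripper_force: 45.0
```

play_rows(moves=[0, 0, 0, 0.008, 0.0016, 0, 0.3, 0, 0, 0, 0.016, 0.0032, 0, 0.3, 0, 0, 0, 0.024, 0.0048, 0, 0.3, 0, 0, 0, 0.024, 0.0048, 0, 0.3])

```text
time_s: 6.5
tcp_pos: [543.9, -98.5, 56.0]
orientation: [-0.099, 0.995, -0.0, 0.0]
force: [-0.4, 0.3, -3.3]
grip_width: 47.5
gripper_force: 45.0
```

play_rows(moves=[0, 0, 0, 0.006, 0.0012, 0, 0.3, 0, 0, 0, 0.012, 0.0024, 0, 0.3, 0, 0, 0, 0.018, 0.0036, 0, 0.3, 0, 0, 0, 0.018, 0.0036, 0, 0.3])

```text
time_s: 6.83
tcp_pos: [546.9, -98.0, 55.5]
orientation: [-0.098, 0.995, 0.0, -0.001]
force: [-6.9, -2.2, -2.8]
grip_width: 47.5
gripper_force: 45.0
```

play_rows(moves=[0, 0, 0, 0.004, 0.0008, 0, 0.3, 0, 0, 0, 0.008, 0.0016, 0, 0.3, 0, 0, 0, 0.008, 0.0016, 0, 0.3])

```text
time_s: 7.08
tcp_pos: [547.2, -98.0, 55.1]
orientation: [-0.098, 0.995, 0.0, -0.003]
force: [-19.3, -3.9, 3.9]
grip_width: 47.5
gripper_force: 45.0
```

play_rows(moves=[0, 0, 0, -0.006, -0.0012, -0.004, 0.3, 0, 0, 0, -0.006, -0.0012, -0.008, 0.3, 0, 0, 0, -0.006, -0.0012, -0.008, 0.3])

```text
time_s: 7.33
tcp_pos: [547.1, -98.1, 53.7]
orientation: [-0.098, 0.995, 0.0, -0.002]
force: [-12.6, -2.4, 6.5]
grip_width: 47.8
gripper_force: 45.0
```

play_rows(moves=[0, 0, 0, 0, 0, -0.002, 0.3, 0, 0, 0, 0, 0, -0.002, 1, 0, 0, 0, 0, 0, -0.002, 1, 0, 0, 0, 0, 0, -0.002, 1, 0, 0, 0, 0, 0, -0.002, 1, 0, 0, 0, 0, 0, -0.002, 1, 0, 0, 0, 0, 0, 0.1, 1, 0, 0, 0, 0, 0, 0.25, 1, 0, 0, 0, -0.1, 0, 0.4, 1, 0, 0, 0, -0.3, 0, 0.6, 1, 0, 0, 0, -0.45, 0, 0.7, 1, 0, 0, 0, -0.6, 0, 0.8, 1])

```text
time_s: 8.33
tcp_pos: [428.9, -97.6, 232.5]
orientation: [-0.099, 0.995, -0.0, 0.0]
force: [-0.0, -0.4, 0.4]
grip_width: 93.8
gripper_force: 0.0
```

Run:
```python
from num import *
s=state();print(s["time_s"],s["tcp_pos"].round(1),s["force"].round(1))
meas(73.,5,Ab=np.arange(-160,-25,5.),Al=np.arange(-160,-30,3.))
c=dict(np.load("top5.npz"))
d=np.array([np.cos(.198),np.sin(.198)]); nn=np.array([-d[1],d[0]]); o=np.array([656,-75.7])
cs=cam("side"); np.savez("side5.npz",**cs)
P=cloud(cs);Q=P[near(P,545,-97,60)&(P[...,2]>60)&(P[...,2]<85)];print("top z side",np.percentile(Q[:,2],[25,50,75]))
P=cloud(c);Q=P[near(P,545,-97,30)&(P[...,2]>50)&(P[...,2]<90)];print("top z top",np.percentile(Q[:,2],[25,50,75]))
A=cv2.resize(c["img"][130:250,270:370],None,fx=4,fy=4,interpolation=2);Bm=cv2.resize(cs["img"][145:245,215:315],(480,480),interpolation=2)
cv2.imwrite("pics/p5.png",cv2.resize(np.hstack([A[:480],Bm]),None,fx=.9,fy=.9)[:,:,::-1])
```

```text
8.3333 [428.9 -97.6 232.5] [-0.  -0.4  0.4]
lines b: [-26.78  26.62] slope mm/m [np.float64(-148.6), np.float64(29.6)]
blank edges b [-24.56  22.02]  centre -1.13 slope [np.float64(-25.7), np.float64(-29.5)]
green front a 6.1
top z side [69.40629868 71.81645069 73.57034942]
top z top [72.68714419 75.33247551 77.39513653]
```

View pics/p5.png

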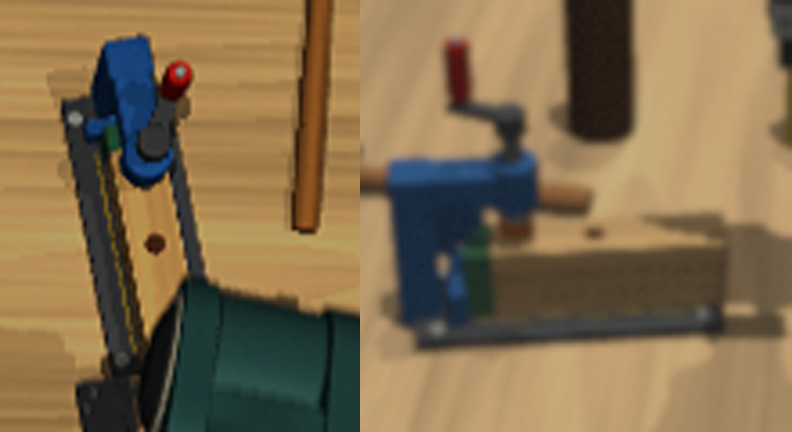

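The blank lies under the foot with its green end at the stop block. The top camera hints at a small yaw error, so I move the arm aside for a clean measurement.

play_rows(moves=[0, 0, 0, 0, 1, 0.2, 1, 0, 0, 0, 0, 1, 0.2, 1, 0, 0, 0, 0, 1, 0.2, 1, 0, 0, 0, 0, 1, 0.2, 1, 0, 0, 0, 0, 1, 0.2, 1, 0, 0, 0, 0, 1, 0.2, 1, 0, 0, 0, 0, 1, 0.2, 1, 0, 0, 0, 0, 1, 0.2, 1])

```text
time_s: 9.15
tcp_pos: [430.3, 155.3, 280.4]
orientation: [-0.101, 0.995, 0.0, -0.001]
force: [0.8, -0.4, -0.7]
grip_width: 94.0
gripper_force: 0.0
```

Run:
```python
from num import *
s=state();print(s["time_s"],s["tcp_pos"].round(1))
B=np.arange(-70,70,.5);A=np.arange(-190,60,.5)
ims=[]
for n,c,warp in rel(6,0):
    if n=="side":continue
    for z in(12.,73.): ims.append(cv2.resize(warp(z,A,B).astype(np.uint8),(400,600)))
    def fit(z,As,lo,hi,sg,ch):
        E=[]
        for a0 in As:
            W=warp(z,[a0],B)[0]; g=W@np.array(ch,float); E.append(edge(g,B,lo,hi,sg))
        E=np.array(E); p=np.polyfit(As,E,1); r=E-np.polyval(p,As); k=np.abs(r)<1.5; p=np.polyfit(np.array(As)[k],E[k],1); return np.round([1000*p[0],np.polyval(p,-65),k.sum(),np.polyval(p,-170),np.polyval(p,-30)],2)
    print("bed L edge",fit(12.,np.arange(-150,-20,4.),38,60,1,[.3,.6,.1]),"bed R",fit(12.,np.arange(-150,-20,4.),-60,-38,-1,[.3,.6,.1]))
    for nm,ch in(("grey",[.3,.6,.1]),("red",[1,0,0])):
        print(nm,"blank L",fit(73.,np.arange(-165,-30,4.),15,33,-1,ch),"blank R",fit(73.,np.arange(-165,-30,4.),-33,-15,1,ch))
    yl=[]
    for a0 in np.arange(-160,-30,3.):
        W=warp(12.,[a0],B)[0]; y=W[:,0]+W[:,1]-2*W[:,2]; m=np.abs(B-27)<4; w=np.clip(y[m]-np.percentile(y[m],30),0,None); yl.append((w*B[m]).sum()/w.sum())
    print("yl L",np.round([1000*np.polyfit(np.arange(-160,-30,3.),yl,1)[0],np.median(yl)],2))
cv2.imwrite("pics/w6.png",np.hstack(ims)[::-1,:,::-1])
```

```text
9.15 [430.3 155.3 280.4]
bed L edge [ 6.43 52.38 33.   51.71 52.61] bed R [  7.44 -50.12  33.   -50.9  -49.86]
grey blank L [ 4.16 22.1  34.   21.66 22.24] blank R [ -1.5  -25.27  32.   -25.11 -25.32]
red blank L [ 3.19 22.05 34.   21.71 22.16] blank R [ -3.54 -25.27  34.   -24.9  -25.4 ]
yl L [ 8.98 27.  ]
```

View pics/w6.png

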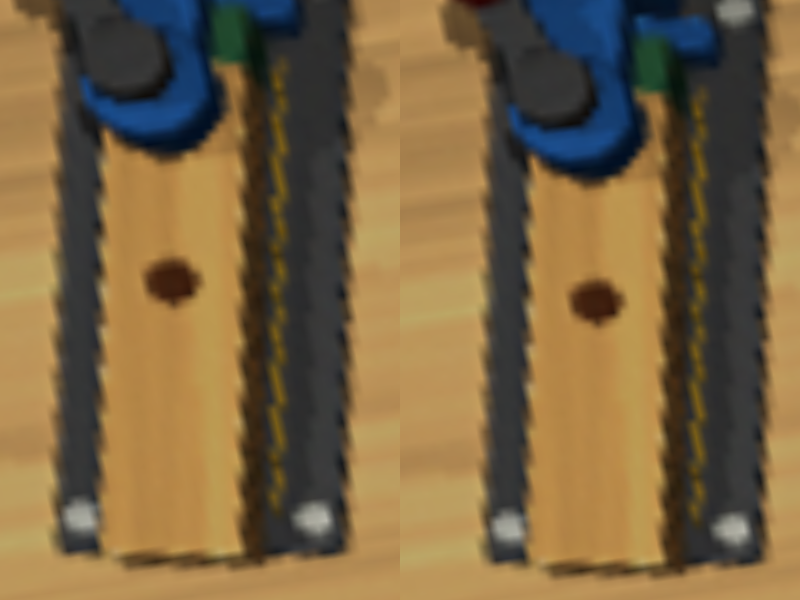

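Relative yaw is about 0.3° and the blank sits about 1–1.5 mm right of centre (edges −25.3/+22.1 against lines ±27). I regrip, shift it about 1 mm and reseat it.

play_rows(moves=[0, 0, 0.004, 0.466, -0.98, -0.4, 1, 0, 0, 0.004, 0.466, -0.98, -0.4, 1, 0, 0, 0.004, 0.466, -0.98, -0.4, 1, 0, 0, 0.004, 0.466, -0.98, -0.4, 1, 0, 0, 0.004, 0.466, -0.98, -0.4, 1, 0, 0, 0.004, 0.466, -0.98, -0.4, 1, 0, 0, 0.004, 0.466, -0.98, -0.4, 1, 0, 0, 0.004, 0.466, -0.98, -0.4, 1, 0, 0, 0.004, 0.466, -0.98, -0.4, 1, 0, 0, 0.004, 0.466, -0.98, -0.4, 1])

```text
time_s: 10.08
tcp_pos: [546.0, -93.3, 180.7]
orientation: [-0.101, 0.995, 0.0, -0.001]
force: [-0.3, -0.7, -0.1]
grip_width: 93.5
gripper_force: 0.0
```

play_rows(moves=[0, 0, 0, 0.002, -0.015, -0.15, 1, 0, 0, 0, 0.002, -0.015, -0.3, 1, 0, 0, 0, 0.002, -0.015, -0.42, 1, 0, 0, 0, 0.002, -0.015, -0.5, 1, 0, 0, 0, 0.002, -0.015, -0.5, 1, 0, 0, 0, 0.002, -0.015, -0.5, 0.3, 0, 0, 0, 0.002, -0.015, -0.5, 0.3, 0, 0, 0, 0.002, -0.015, -0.5, 0.3, 0, 0, 0, 0.002, -0.015, -0.5, 0.3, 0, 0, 0, 0.002, -0.015, -0.5, 0.3, 0, 0, 0, 0.002, -0.015, -0.5, 0.3, 0, 0, 0, 0.002, -0.015, -0.5, 0.3], grip_force=25)

```text
time_s: 11.08
tcp_pos: [547.2, -96.3, 56.6]
orientation: [-0.102, 0.995, -0.0, 0.0]
force: [0.0, -0.6, 0.5]
grip_width: 50.6
gripper_force: 0.4
```

play_rows(moves=[0, 0, 0, 0.003, 0.0006, 0, 0.3, 0, 0, 0, 0.006, 0.0012, 0, 0.3, 0, 0, 0, 0.006, 0.0012, 0, 0.3])

```text
time_s: 11.33
tcp_pos: [547.5, -96.5, 56.5]
orientation: [-0.101, 0.995, 0.0, -0.001]
force: [-12.6, -0.6, 15.3]
grip_width: 48.0
gripper_force: 25.0
```

play_rows(moves=[0, 0, 0, 0, 0, 0, 1, 0, 0, 0, 0, 0, 0, 1, 0, 0, 0, 0, 0, 0, 1, 0, 0, 0, 0, 0, 0, 1, 0, 0, 0, 0, 0, 0, 1, 0, 0, 0, 0, 0, 0.15, 1, 0, 0, 0, 0, 0, 0.3, 1, 0, 0, 0, 0, 0.1, 0.45, 1, 0, 0, 0, 0, 0.25, 0.6, 1, 0, 0, 0, 0, 0.4, 0.75, 1, 0, 0, 0, 0, 0.6, 0.9, 1, 0, 0, 0, 0, 0.8, 1, 1])

```text
time_s: 12.33
tcp_pos: [548.5, 53.9, 276.3]
orientation: [-0.101, 0.995, -0.0, 0.001]
force: [0.5, 0.3, -0.4]
grip_width: 94.5
gripper_force: 0.0
```

Run:
```python
from num import *
s=state();print(s["time_s"],s["tcp_pos"].round(1))
B=np.arange(-70,70,.5); R={}
for n,c,warp in rel(7,0):
    hsv=cv2.cvtColor(c["img"],cv2.COLOR_RGB2HSV); H,S,V=[hsv[...,i].astype(int) for i in range(3)]
    P=cloud(c); red=((H<10)|(H>170))&(S>110)&(V>50)&near(P,692,-82,45)&(P[...,2]>150)
    yy,xx=np.nonzero(red); pc=np.array([(xx.min()+xx.max())/2,(yy.min()+yy.max())/2]); R[n]=(rays(c,[pc]),len(xx),pc,(xx.min(),xx.max(),yy.min(),yy.max()),c)
    print(n,R[n][1:4],onz(c,[pc],230+2).round(1), "arm occl?")
    if n=="side":continue
    def fit(z,As,lo,hi,sg):
        E=np.array([edge(warp(z,[a0],B)[0]@np.array([.3,.6,.1]),B,lo,hi,sg) for a0 in As]); p=np.polyfit(As,E,1); return np.round([1000*p[0],np.median(E)],2)
    print("blank L",fit(73.,np.arange(-165,-30,4.),15,33,-1),"R",fit(73.,np.arange(-165,-30,4.),-33,-15,1))
(o1,d1),(o2,d2)=R["top"][0],R["side"][0]; d1,d2=d1[0],d2[0]
t=np.linalg.lstsq(np.c_[d1,-d2],o2-o1,rcond=None)[0]; print("tri",(o1+d1*t[0]).round(1),(o2+d2*t[1]).round(1))
```

```text
12.3333 [548.5  53.9 276.3]
top (51, array([318.5, 152. ]), (np.int64(315), np.int64(322), np.int64(147), np.int64(157))) [[696.  -88.2 232. ]] arm occl?
blank L [ 9.17 17.24] R [  1.97 -23.65]
side (61, array([237., 161.]), (np.int64(235), np.int64(239), np.int64(154), np.int64(168))) [[695.3 -72.5 232. ]] arm occl?
tri [698.6 -89.4 222.1] [699.4 -89.4 222.3]
```

play_rows(moves=[0, 0, 0, 0.05, -0.05, 0.1, 1, 0, 0, 0, 0.598, -0.568, 0.1, 1, 0, 0, 0, 0.598, -0.568, 0.1, 1, 0, 0, 0, 0.598, -0.568, 0.1, 1, 0, 0, 0, 0.598, -0.568, 0.1, 1, 0, 0, 0, 0.598, -0.568, 0.1, 1, 0, 0, 0, 0.598, -0.568, 0.1, 1, 0, 0, 0, 0.598, -0.568, 0.1, 1, 0, 0, 0, 0.598, -0.568, 0.1, 1])

```text
time_s: 13.18
tcp_pos: [697.7, -88.6, 298.5]
orientation: [-0.102, 0.995, 0.0, -0.0]
force: [-0.1, -0.1, -0.4]
grip_width: 94.0
gripper_force: 0.0
```

Run:
```python
from h import *
s=state();print(s["time_s"],s["tcp_pos"].round(1))
t=cam("top");a=cam("side")
A=cv2.resize(t["img"][100:220,250:390],(480,411));B=cv2.resize(a["img"][90:210,180:280],(320,411),interpolation=2)
cv2.imwrite("pics/k8.png",np.hstack([A,B])[:,:,::-1])
```

```text
13.1833 [697.7 -88.6 298.5]
```

View pics/k8.png

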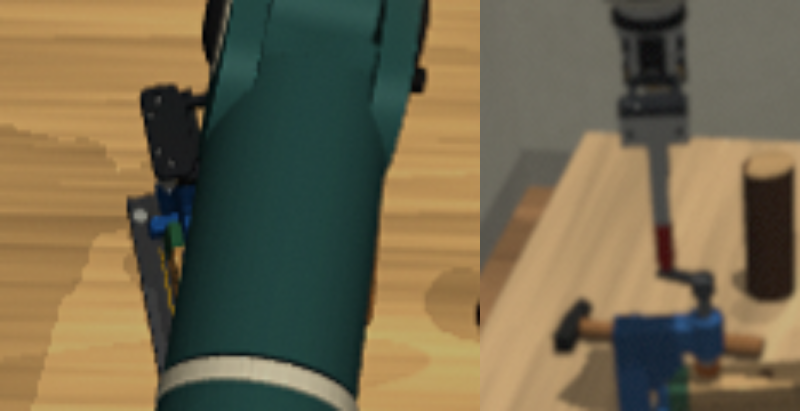

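In the side view the finger lines up with the red grip. I descend and close on it.

play_rows(moves=[0, 0, 0, 0, 0, -0.1, 1, 0, 0, 0, 0, 0, -0.2, 1, 0, 0, 0, 0, 0, -0.236, 1, 0, 0, 0, 0, 0, -0.236, 1, 0, 0, 0, 0, 0, -0.236, 0.1, 0, 0, 0, 0, 0, -0.236, 0.1, 0, 0, 0, 0, 0, -0.236, 0.1, 0, 0, 0, 0, 0, -0.236, 0.1, 0, 0, 0, 0, 0, -0.236, 0.1, 0, 0, 0, 0, 0, -0.236, 0.1, 0, 0, 0, 0, 0, -0.236, 0.1, 0, 0, 0, 0, 0, -0.236, 0.1], grip_force=20)

```text
time_s: 14.28
tcp_pos: [698.1, -88.9, 240.0]
orientation: [-0.102, 0.995, -0.0, 0.0]
force: [0.2, 0.4, 0.4]
grip_width: 44.4
gripper_force: 0.0
```

play_rows(moves=[0, 0, 0, 0, 0, 0, 0.1, 0, 0, 0, 0, 0, 0, 0.1, 0, 0, 0, 0, 0, 0, 0.1, 0, 0, 0, 0, 0, 0, 0.1, 0, 0, 0, 0, 0, 0, 0.1, 0, 0, 0, 0, 0, 0, 0.1])

```text
time_s: 14.78
tcp_pos: [698.1, -88.9, 239.9]
orientation: [-0.102, 0.995, -0.0, -0.0]
force: [-0.5, -0.5, 0.3]
grip_width: 21.2
gripper_force: 20.0
```

```bash
cat > arc.py <<'E'
import numpy as np,sys
# start angle deg, step deg, n, radius
def arc(th,st,n,r=45.):
    out=[]
    for i in range(1,n+1):
        a=np.radians(th-st*i);t=np.radians(th)
        out+=[(round(r*(np.cos(a)-np.cos(t))/250,3),round(r*(np.sin(a)-np.sin(t))/250,3),round(-12*st*i/360/250,4))]
    print(out)
if __name__=="__main__": arc(*map(float,sys.argv[1:3]),int(sys.argv[3]))
E
python3 arc.py -17.4 12 8
```

```text
[(np.float64(-0.015), np.float64(-0.035), -0.0016), (np.float64(-0.037), np.float64(-0.065), -0.0032), (np.float64(-0.064), np.float64(-0.091), -0.0048), (np.float64(-0.097), np.float64(-0.11), -0.0064), (np.float64(-0.132), np.float64(-0.122), -0.008), (np.float64(-0.17), np.float64(-0.126), -0.0096), (np.float64(-0.207), np.float64(-0.123), -0.0112), (np.float64(-0.243), np.float64(-0.111), -0.0128)]
```

play_rows(moves=[0, 0, 0, -0.015, -0.035, -0.0016, 0.1, 0, 0, 0, -0.037, -0.065, -0.0032, 0.1, 0, 0, 0, -0.064, -0.091, -0.0048, 0.1, 0, 0, 0, -0.097, -0.11, -0.0064, 0.1])

```text
time_s: 15.12
tcp_pos: [672.7, -117.1, 238.0]
orientation: [-0.101, 0.995, 0.0, -0.0]
force: [-0.4, 7.3, -1.8]
grip_width: 21.1
gripper_force: 20.0
```

play_rows(moves=[0, 0, 0, -0.035, -0.012, -0.0016, 0.1, 0, 0, 0, -0.073, -0.016, -0.0032, 0.1, 0, 0, 0, -0.11, -0.013, -0.0048, 0.1, 0, 0, 0, -0.146, -0.001, -0.0064, 0.1])

```text
time_s: 15.45
tcp_pos: [636.4, -116.5, 236.5]
orientation: [-0.102, 0.995, 0.001, 0.0]
force: [4.1, 7.4, -4.7]
grip_width: 21.4
gripper_force: 20.0
```

```bash
python3 arc.py -113.4 12 12; python3 -c "
from h import *
s=state();print(s['tcp_pos'].round(1),s['force'].round(1),s['joints'].round(2),s['wrist_torque'].round(2))"
```

```text
[(np.float64(-0.033), np.float64(0.018), -0.0016), (np.float64(-0.061), np.float64(0.043), -0.0032), (np.float64(-0.083), np.float64(0.074), -0.0048), (np.float64(-0.099), np.float64(0.108), -0.0064), (np.float64(-0.107), np.float64(0.145), -0.008), (np.float64(-0.108), np.float64(0.182), -0.0096), (np.float64(-0.1), np.float64(0.219), -0.0112), (np.float64(-0.085), np.float64(0.254), -0.0128), (np.float64(-0.064), np.float64(0.284), -0.0144), (np.float64(-0.036), np.float64(0.31), -0.016), (np.float64(-0.003), np.float64(0.329), -0.0176), (np.float64(0.032), np.float64(0.341), -0.0192)]
[ 636.4 -116.5  236.5] [ 4.1  7.4 -4.7] [-0.04  0.46  0.25  1.56 -0.12  1.14  2.  ] [ 1.86 -1.07  0.  ]
```

play_rows(moves=[0, 0, 0, -0.033, 0.021, -0.0016, 0.1, 0, 0, 0, -0.061, 0.046, -0.0032, 0.1, 0, 0, 0, -0.083, 0.077, -0.0048, 0.1, 0, 0, 0, -0.099, 0.111, -0.0064, 0.1])

```text
time_s: 15.78
tcp_pos: [611.9, -89.5, 235.1]
orientation: [-0.101, 0.995, -0.0, 0.001]
force: [6.6, 0.8, -7.0]
grip_width: 21.5
gripper_force: 20.0
```

play_rows(moves=[0, 0, 0, -0.008, 0.037, -0.0016, 0.1, 0, 0, 0, -0.009, 0.074, -0.0032, 0.1, 0, 0, 0, -0.001, 0.111, -0.0048, 0.1])

```text
time_s: 16.03
tcp_pos: [611.8, -61.7, 234.0]
orientation: [-0.101, 0.995, -0.0, 0.0]
force: [2.3, -1.4, -3.8]
grip_width: 21.5
gripper_force: 20.0
```

Run:
```python
from arc import arc
for t in (162.6,126.6,90.6,54.6,18.6,-17.4,-53.4,-89.4,-125.4,-161.4): print(t); arc(t,12,3)
```

```text
162.6
[(np.float64(0.015), np.float64(0.035), -0.0016), (np.float64(0.037), np.float64(0.065), -0.0032), (np.float64(0.064), np.float64(0.091), -0.0048)]
126.6
[(np.float64(0.032), np.float64(0.019), -0.0016), (np.float64(0.068), np.float64(0.031), -0.0032), (np.float64(0.105), np.float64(0.035), -0.0048)]
90.6
[(np.float64(0.037), np.float64(-0.004), -0.0016), (np.float64(0.073), np.float64(-0.015), -0.0032), (np.float64(0.106), np.float64(-0.033), -0.0048)]
54.6
[(np.float64(0.028), np.float64(-0.025), -0.0016), (np.float64(0.051), np.float64(-0.055), -0.0032), (np.float64(0.066), np.float64(-0.089), -0.0048)]
18.6
[(np.float64(0.008), np.float64(-0.037), -0.0016), (np.float64(0.009), np.float64(-0.074), -0.0032), (np.float64(0.001), np.float64(-0.111), -0.0048)]
-17.4
[(np.float64(-0.015), np.float64(-0.035), -0.0016), (np.float64(-0.037), np.float64(-0.065), -0.0032), (np.float64(-0.064), np.float64(-0.091), -0.0048)]
-53.4
[(np.float64(-0.032), np.float64(-0.019), -0.0016), (np.float64(-0.068), np.float64(-0.031), -0.0032), (np.float64(-0.105), np.float64(-0.035), -0.0048)]
-89.4
[(np.float64(-0.037), np.float64(0.004), -0.0016), (np.float64(-0.073), np.float64(0.015), -0.0032), (np.float64(-0.106), np.float64(0.033), -0.0048)]
-125.4
[(np.float64(-0.028), np.float64(0.025), -0.0016), (np.float64(-0.051), np.float64(0.055), -0.0032), (np.float64(-0.066), np.float64(0.089), -0.0048)]
-161.4
[(np.float64(-0.008), np.float64(0.037), -0.0016), (np.float64(-0.009), np.float64(0.074), -0.0032), (np.float64(-0.001), np.float64(0.111), -0.0048)]
```

play_rows(moves=[0, 0, 0, 0.015, 0.035, -0.0016, 0.1, 0, 0, 0, 0.037, 0.065, -0.0032, 0.1, 0, 0, 0, 0.064, 0.091, -0.0048, 0.1])

```text
time_s: 16.28
tcp_pos: [628.7, -37.7, 232.8]
orientation: [-0.102, 0.995, -0.0, -0.0]
force: [0.2, -1.3, -2.1]
grip_width: 21.5
gripper_force: 20.0
```

play_rows(moves=[0, 0, 0, 0.032, 0.019, -0.0016, 0.1, 0, 0, 0, 0.068, 0.031, -0.0032, 0.1, 0, 0, 0, 0.105, 0.035, -0.0048, 0.1])

```text
time_s: 16.53
tcp_pos: [655.6, -29.0, 231.7]
orientation: [-0.102, 0.995, 0.0, -0.0]
force: [-3.7, 0.6, 4.9]
grip_width: 21.3
gripper_force: 20.0
```

play_rows(moves=[0, 0, 0, 0.018, -0.001, -0.0008, 0.1, 0, 0, 0, 0.037, -0.004, -0.0016, 0.1])

```text
time_s: 16.7
tcp_pos: [664.8, -30.2, 231.5]
orientation: [-0.102, 0.995, 0.0, 0.0]
force: [-4.3, 2.7, 7.4]
grip_width: 21.6
gripper_force: 20.0
```

play_rows(moves=[0, 0, 0, 0.018, -0.005, -0.0008, 0.1, 0, 0, 0, 0.036, -0.011, -0.0016, 0.1])

```text
time_s: 16.87
tcp_pos: [673.6, -32.8, 231.2]
orientation: [-0.102, 0.995, 0.001, 0.0]
force: [-5.5, 2.9, 9.0]
grip_width: 21.1
gripper_force: 20.0
```

play_rows(moves=[0, 0, 0, 0.017, -0.008, -0.0008, 0.1, 0, 0, 0, 0.033, -0.018, -0.0016, 0.1])

```text
time_s: 17.03
tcp_pos: [681.8, -37.1, 231.0]
orientation: [-0.102, 0.995, 0.001, 0.0]
force: [-6.9, 4.7, 11.3]
grip_width: 21.1
gripper_force: 20.0
```

play_rows(moves=[0, 0, 0, 0.012, -0.01, 0, 0.1, 0, 0, 0, 0.024, -0.02, 0, 0.1])

```text
time_s: 17.2
tcp_pos: [687.7, -41.9, 230.9]
orientation: [-0.102, 0.995, 0.001, -0.0]
force: [-7.4, 6.0, 8.9]
grip_width: 21.4
gripper_force: 20.0
```

Turning effort is about 9.5 N, which is well snug. I release and lift straight up.

play_rows(moves=[0, 0, 0, 0, 0, 0, 0.6, 0, 0, 0, 0, 0, 0, 0.6, 0, 0, 0, 0, 0, 0, 0.6, 0, 0, 0, 0, 0, 0, 0.6, 0, 0, 0, 0, 0, 0, 0.6, 0, 0, 0, 0, 0, 0.1, 0.6, 0, 0, 0, 0, 0, 0.25, 0.6, 0, 0, 0, 0, 0, 0.4, 0.6, 0, 0, 0, 0, 0, 0.4, 0.6])

```text
time_s: 17.95
tcp_pos: [689.0, -43.4, 338.3]
orientation: [-0.102, 0.995, -0.001, 0.005]
force: [0.2, -1.0, 1.6]
grip_width: 56.4
gripper_force: 0.0
```

play_rows(moves=[0, 0, 0, -0.5, 0.5, 0, 0.6, 0, 0, 0, -0.8, 1, 0, 0.6, 0, 0, 0, -0.8, 1, 0, 0.6, 0, 0, 0, -0.8, 1, 0, 0.6, 0, 0, 0, -0.8, 1, 0, 0.6, 0, 0, 0, -0.8, 1, 0, 0.6, 0, 0, 0, -0.8, 1, 0, 0.6, 0, 0, 0, -0.8, 1, 0, 0.6, 0, 0, 0, -0.8, 1, 0, 0.6, 0, 0, 0, -0.8, 1, 0, 0.6])

```text
time_s: 18.78
tcp_pos: [486.3, 208.4, 330.7]
orientation: [-0.103, 0.995, 0.0, 0.0]
force: [0.2, -1.6, 0.3]
grip_width: 56.8
gripper_force: 0.0
```

Run:
```python
from num import *
s=state();print(s["time_s"],s["tcp_pos"].round(1),s["force"].round(1))
B=np.arange(-70,70,.5)
ims=[]
for n,c,warp in rel(9,0):
    x=c["img"][130:250,270:370] if n=="top" else c["img"][145:245,215:315]
    ims.append(cv2.resize(x,(400,480),interpolation=2))
    if n=="top":
        for lo,hi,sg in((15,33,-1),(-33,-15,1)):
            As=np.arange(-165,-30,4.);E=np.array([edge(warp(73.,[a0],B)[0]@np.array([.3,.6,.1]),B,lo,hi,sg) for a0 in As]);print(np.round([1000*np.polyfit(As,E,1)[0],np.median(E)],2))
cv2.imwrite("pics/f9.png",np.hstack(ims)[:,:,::-1])
```

```text
18.7833 [486.3 208.4 330.7] [ 0.2 -1.6  0.3]
[-5.92 23.31]
[  1.99 -23.65]
```

View pics/f9.png

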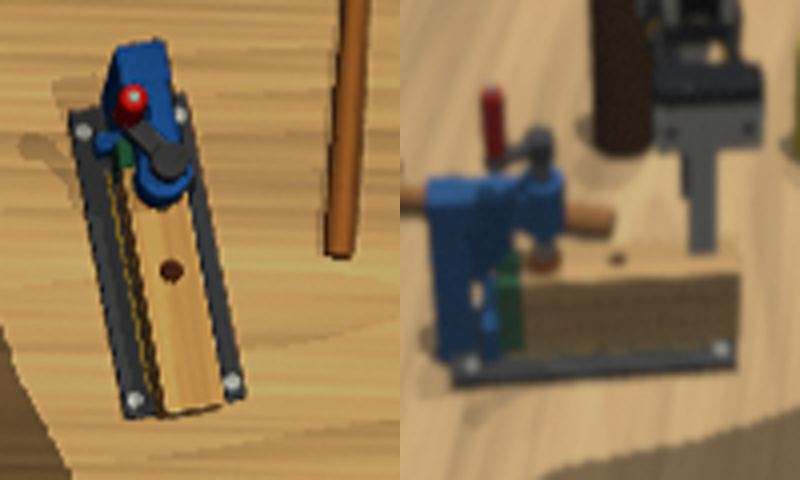

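The blank is centred (edges −23.65/+23.3), its green end is at the stop, the foot is on the wood and the gripper is clear.

```bash
python3 -c "
from bench import *
print(close_job())"
```

```text
the job is handed in; nothing more can be done
None
```

The job is handed in: the blank lies centred between the yellow lines within about 1 mm, with its green end against the stop. The foot is snugged to about 9.5 N of turning effort, and the robot is clear of everything after 19 s.

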